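# Load the reagent carousel onto the analyser's drive

### The arm

A 6-joint arm with a two-finger parallel gripper is mounted at the origin on the work surface. World frame = base frame: x ahead of the robot, y to its left, z up, the work surface at z = 0. Lengths are in mm, angles in rad, forces in N, time in s.
With the tool pointing down it reaches from about 325 to 775 mm from the base axis. Payload 5.5 kg.
Tool frame: the origin (TCP) lies on the centre line of the jaws, within the pads' length; the fingertips stand 19 mm ahead of it and the grasp point (between the pads) is the TCP; x points along the fingers, y is the direction in which the jaws open and shut, and the axes are right-handed (so a half turn about x gives the same grasp; the last joint's range is limited). The gripper opens to 85 mm and grips with 20 to 120 N. Pads are 22 mm wide; open, the fingers measure 114 mm over their backs; the gripper's body (76 mm by 85 mm) begins 54 mm behind the grasp point. The pads swing forward as they close: fully open they stand 13 mm farther back than shut.
Start: joints at [1.162, 0.091, 1.231, -0, 1.82, -0.057], TCP at [206.758, 563.265, 219.475] pointing down, gripper open.
Joint ranges: [-2.87, 2.87], [-0.86, 2.18], [0.17, 2.46], [-1.51, 4.65], [0.06, 2.69], [-2.65, 2.65]. Speed limits (rad/s): [2.57, 2.57, 3.01, 3.14, 3.14, 3.14].

### API

Orientations are given as a rotation vector (axis times angle).
In Python, from rig import robot gives the robot as it stands.
- The arm moves only by the shell command python3 -m jog 'ROWS' [FORCE]. ROWS is JSON, a list of rows, each a list of 7 numbers: the shift along the tool's x, y, z in mm, then the turn, a rotation vector about the tool's x, y, z in rad, then the gripper's target within -1 to 1 (fully open at 1, half-way at 0, shut at -1). A call has 1 to 12 rows; each row is the pose to reach, as a shift and turn from the pose measured when the call began, along the tool's axes at that moment; what a row does not reach only later rows make up. A row lasts 1/10 s, in which the tool goes at most 50 mm and 8.59 degrees, less where a joint would pass 70% of its speed; a pose out of reach is approached as far as the arm can. A call with a gripper value outside its range is refused whole. The fingers move at their own pace and stop on an object; FORCE is the grip in N (left out, the last holds). Time passes only in rows, so rows that repeat a pose let the fingers close. It gives the time, the measured TCP pose, the force and the opening at its end, in the units of the state.
- robot.state(): the state, without advancing time (a new reading comes with each control period).
- robot.grab_frame(name): name is "scene" or "side" or "wrist"; returns the picture (420x560x3 uint8, blue, green, red); there is no depth.
- robot.camera_params(name): a dict with "mtx" (3x3 intrinsics, pixels), "distortion" ([k1, k2, p1, p2, k3] as OpenCV has them; the pictures are not rectified), "world_from_camera" (4x4, takes a point from camera to world coordinates). Camera axes: x right, y up, looking along -z (the intrinsics and any distortion apply to the point x, -y, -z); pixel columns grow to the right and rows downward; lengths in mm; the calibration is good to about 2 mm. A picture is of the moment at which its call begins: read the wrist's pose just before it. camera_params takes no time and is no camera call; for the wrist camera it gives the pose at the moment of the call.
- robot.finish_job(): hands the job in, once; it reports no verdict.
The state is a dict: "time_s": time; "joint_pos": joint angles; "joint_vel": joint speeds; "tau": joint torques, N m; "position": TCP position; "tool_rot": TCP orientation; "ft_force": force on the tool from outside, world axes, zero at the start; "torque": the same for the moment, N m; "width": finger opening in mm.
Only numpy, scipy, OpenCV 4.12 (cv2) and the standard library are available. Lean on these libraries where they do the work, as an engineer would, in place of code of your own. Each camera call takes 0.05 s, during which the arm holds its last target. There are 200 camera calls.

### The job

Lift the yellow dust cover off the analyser's drive plate and set it gently, right way up, wholly on the grey mat. Then pick up the yellow reagent carousel, turn it so that its three holes match the drive's three studs (any of the three ways round will do), and slide it gently down over them, not letting it drop, until it lies flush on the plate. Only then press the green button fully down and let go; do not knock the jar, the bottle or the tube rack.

Things in the scene. Friction and masses are not known exactly. Their poses are not given: they have to be found in the camera images.
- cover: Yellow plastic dust cover, an upside-down round cup 128 mm across at its lower rim, 120 mm at its top, and 36 mm high, 4 mm walls, with a round yellow knob on top in the middle, 24 mm across and 36 mm tall (its top 72 mm above the lower rim). Loose, about 140 g. Origin: centre of its lower rim; z up. At the start it stands on the drive plate, hiding the studs.
- cover_knob (a point): Middle of the cover's knob: on the cover's axis, 60 mm above its lower rim; a good height to grip it.
- mat: Thin grey square mat on the bench, 200 x 200 mm, 3 mm thick, fixed. Origin: centre of its underside, on the bench top (z = 0); x and y along its sides. Its place and the carousel's are sometimes exchanged.
- carousel: Yellow round reagent carousel, a plate 166 mm across, 10 mm thick, 280 to 560 g, loose, lying flat on the bench. Origin: centre of its underside; z up. Three through holes 12 mm in diameter, with dark rims, lie 46 mm from the centre, at 0, 120 and 240 degrees from its x axis. Eight fixed vials 18 mm across stand 68 mm from the centre, at 22.5 degrees and every 45 on; tops 32 mm above the underside.
- carousel_grip (a point): Point to grip the carousel: in its white upright fin, on its axis, 42 mm above its underside; axes as the carousel's. The fin is 56 mm long along x, 16 mm wide along y, its top 58 mm above the underside. A low white boss, 40 mm across, round its foot rises to 16 mm above the underside.
- drive_top (a point): Centre of the top face of the analyser's drive plate, a fixed metal disc 152 mm across; the face is level, 125 mm above the bench. Three dark steel studs stand on it, 9 mm in diameter, 24 mm tall (the top 7 mm tapers to 4 mm across), 46 mm from the centre, at 0, 120 and 240 degrees from this point's x axis. Its angle differs from run to run, but it does not turn.
- analyser: Cream bench-top analyser with orange stripes, fixed, 340 mm along its x, 300 mm along its y; deck 110 mm above the bench. Origin: centre of its underside. The drive plate's centre is at (30, 0) mm of its x, y and the button at (-125, -105) mm. A raised ridge along its far (+x) edge, at x = 136 to 164 mm, tops out 152 mm above the bench.
- load_button (a joint): Travel of the green push button on the analyser's deck, in m: 0 up, 0.006 fully down; a spring, about 5 N when fully down, lifts it again.
- load_button_top (a point): Centre of the top of the green button (26 mm across); it is pressed straight down.
- jar: Bystander: small clear jar with a red lid, 44 mm across, 50 mm tall, standing on the analyser's deck near its front left corner. Origin: centre of its underside.
- bottle: Bystander: amber bottle with a white cap, 56 mm across, 115 mm tall, on the bench. Origin: centre of its underside.
- rack: Bystander: white rack of capped tubes, 70 x 100 mm (x, y), 78 mm tall, on the bench. Origin: centre of its underside.

How it is judged:
By the outcome, as a careful person would: the job done as asked, in the order asked, and still so for the second after the job is handed in, with the robot touching nothing.
It also fails if it takes over 62 s, if anything falls off the work surface, if the arm or the gripper's body presses on something with over 40 N, if the wrist force passes 120 N, or if a joint passes its speed limit or range.

## Working session

There is one attempt and no reset: what is moved stays moved. The work goes in short steps, Python scripts to look and compute and a shell command to move; the robot and the scene stay as the last step left them, time stands still between calls to the robot, and variables do not carry over. Pictures are saved under pics/ and viewed, about 8 in all and at most 12, crops included, and the job is handed in when it is done.

```bash
ls; mkdir -p pics
cat > h.py <<'E'
import numpy as np, cv2
from rig import robot
from scipy.spatial.transform import Rotation as R
def snap(n,f):
    p=robot.camera_params(n); im=robot.grab_frame(n); cv2.imwrite('pics/'+f,im); return im,p
def ray(p,uv):
    K=np.array(p['mtx'],float);d=np.array(p['distortion'],float);T=np.array(p['world_from_camera'],float)
    u=cv2.undistortPoints(np.array(uv,float).reshape(-1,1,2),K,d).reshape(-1,2)
    v=np.c_[u[:,0],-u[:,1],-np.ones(len(u))]@T[:3,:3].T
    return T[:3,3],v
def onz(p,uv,z):
    o,v=ray(p,uv); return o+v*((z-o[2])/v[:,2])[:,None]
def proj(p,X):
    K=np.array(p['mtx'],float);d=np.array(p['distortion'],float);T=np.array(p['world_from_camera'],float)
    c=(np.array(X,float).reshape(-1,3)-T[:3,3])@T[:3,:3]
    c=c*[1,-1,-1]
    return cv2.projectPoints(c,np.zeros(3),np.zeros(3),K,d)[0].reshape(-1,2)
def blobs(mask,amin=40):
    n,l,s,c=cv2.connectedComponentsWithStats(mask.astype(np.uint8))
    return [(c[i].round(1).tolist(),s[i].tolist()) for i in range(1,n) if s[i][4]>=amin]
def tooldelta(dw):
    s=robot.state();return R.from_rotvec(s['tool_rot']).inv().apply(dw)
E
python3 - <<'E'
from h import *
print(robot.state())
a,p=snap('scene','a.png');b,q=snap('side','b.png');c,r=snap('wrist','c.png')
for x in(p,q,r):print(np.round(x['world_from_camera'],2).tolist(),np.round(x['mtx'],0).tolist(),x['distortion'])
print(R.from_rotvec(robot.state()['tool_rot']).as_matrix().round(3))
cv2.imwrite('pics/abc.png',cv2.resize(np.vstack([np.hstack([a,b]),np.hstack([c,c*0])]),(800,600)))
E
```

```text
pics
{'time_s': 0.0, 'joint_pos': array([ 1.16226428e+00,  9.18650478e-02,  1.23189577e+00, -7.77836241e-06,
        1.81978658e+00, -5.67048245e-02]), 'joint_vel': array([-0.00031804,  0.00063307, -0.00079574, -0.00203248,  0.00334071,
        0.00084944]), 'tau': array([ 3.91040274e-03, -4.58714890e+01, -4.18042302e+01,  3.55320990e-04,
        1.09638943e-02,  3.79004723e-05]), 'position': array([206.65413715, 562.96482534, 218.34159721]), 'tool_rot': array([ 0.27458317,  1.5535529 , -0.27758657]), 'ft_force': array([-0.00925373,  0.49217849, -0.35334436]), 'torque': array([ 0.0446265 , -0.00358239, -0.0015501 ]), 'width': 85.47177578997885}
[[0.46, -0.75, 0.49, 980.94], [0.89, 0.38, -0.26, -227.01], [0.01, 0.55, 0.84, 851.34], [0.0, 0.0, 0.0, 1.0]] [[384.0, 0.0, 277.0], [0.0, 384.0, 206.0], [0.0, 0.0, 1.0]] [-0.0332591  0.         0.         0.         0.       ]
[[0.92, 0.2, -0.33, 142.84], [-0.39, 0.47, -0.79, -1046.36], [-0.01, 0.86, 0.51, 786.42], [0.0, 0.0, 0.0, 1.0]] [[527.0, 0.0, 276.0], [0.0, 527.0, 209.0], [0.0, 0.0, 1.0]] [-0.10015387  0.          0.          0.          0.        ]
[[0.34, -0.9, -0.25, 141.91], [0.94, 0.33, 0.09, 587.4], [-0.0, -0.27, 0.96, 371.95], [0.0, 0.0, 0.0, 1.0]] [[290.0, 0.0, 278.0], [0.0, 290.0, 210.0], [0.0, 0.0, 1.0]] [-0.04839073  0.          0.          0.          0.        ]
[[-0.001  0.345  0.939]
 [-0.001  0.939 -0.345]
 [-1.    -0.002 -0.   ]]
```

View pics/abc.png

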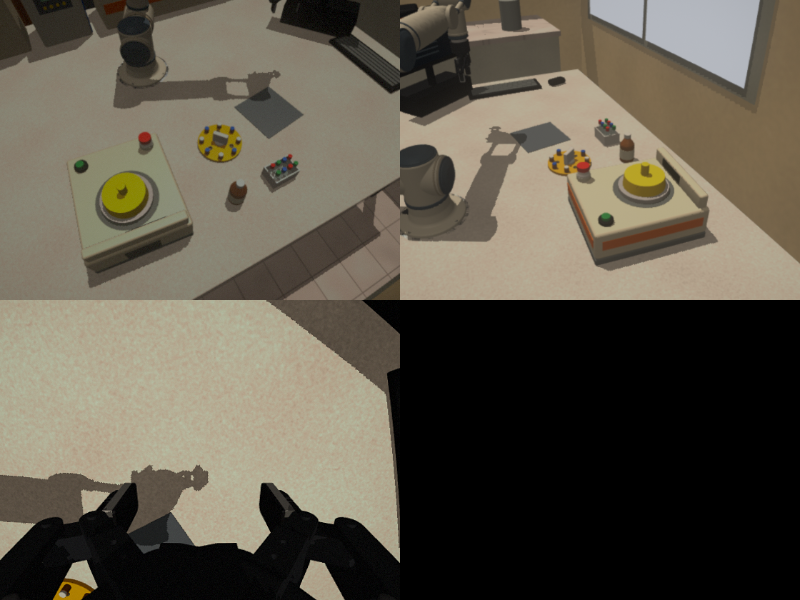

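The three views show the analyser with the cover at about scene (172,273) full-res, the carousel near (307,200), the mat near (376,157), the jar, the bottle and the rack. The wrist camera mostly sees bare bench.

Run:
```python
from h import *
a=cv2.imread('pics/a.png');b=cv2.imread('pics/b.png')
p,q=robot.camera_params('scene'),robot.camera_params('side')
for n,im,P in(('scene',a,p),('side',b,q)):
    H=cv2.cvtColor(im,cv2.COLOR_BGR2HSV)
    h,s,v=H[...,0].astype(int),H[...,1],H[...,2]
    for k,m in dict(yellow=(h>18)&(h<35)&(s>170)&(v>60),green=(h>50)&(h<85)&(s>90),red=((h<6)|(h>174))&(s>150)&(v>70)).items(): print(n,k,blobs(m,25))
    g=(s<50)&(v>50)&(v<115)
    print('grey',[x for x in blobs(g,600)])
c=[cv2.resize(a[170:370,80:280],(400,400),interpolation=cv2.INTER_CUBIC),cv2.resize(b[200:360,220:440],(400,291),interpolation=cv2.INTER_CUBIC)]
d=[cv2.resize(a[110:270,260:440],(400,355)[:2],interpolation=cv2.INTER_CUBIC)]
W=np.zeros((600,800,3),np.uint8);W[:400,:400]=c[0];W[:291,400:]=c[1];W[291:600,400:]=d[0][:309]
cv2.imwrite('pics/d.png',W)
```

```text
scene yellow [([307.2, 201.4], [277, 175, 62, 52, 1607]), ([174.1, 273.0], [142, 242, 65, 64, 3155])]
scene green [([111.1, 229.5], [105, 225, 13, 11, 100]), ([390.0, 226.9], [388, 225, 6, 6, 25]), ([389.7, 240.9], [387, 238, 6, 7, 31])]
scene red [([202.0, 192.0], [194, 185, 17, 15, 197]), ([381.7, 231.0], [379, 229, 6, 5, 26]), ([406.2, 231.7], [403, 229, 7, 7, 33])]
grey [([525.4, 88.0], [477, 58, 83, 62, 1405]), ([377.0, 158.7], [328, 119, 97, 75, 3371]), ([392.1, 242.6], [368, 223, 51, 39, 757]), ([181.2, 291.7], [133, 239, 90, 85, 1650])]
side yellow [([221.5, 229.8], [207, 212, 29, 32, 371]), ([246.9, 226.2], [236, 212, 23, 30, 251]), ([340.7, 251.2], [313, 227, 58, 48, 2019])]
side green [([287.7, 302.6], [282, 298, 13, 10, 100])]
side red [([256.1, 231.9], [248, 227, 17, 11, 152])]
grey [([154.2, 21.1], [138, 0, 33, 43, 1151]), ([438.7, 67.4], [263, 0, 262, 136, 4722]), ([145.8, 121.4], [100, 111, 94, 22, 956]), ([194.8, 191.6], [154, 171, 84, 43, 1985]), ([340.6, 275.8], [299, 247, 84, 44, 973]), ([332.1, 343.9], [236, 276, 192, 96, 1452])]
```

View pics/d.png

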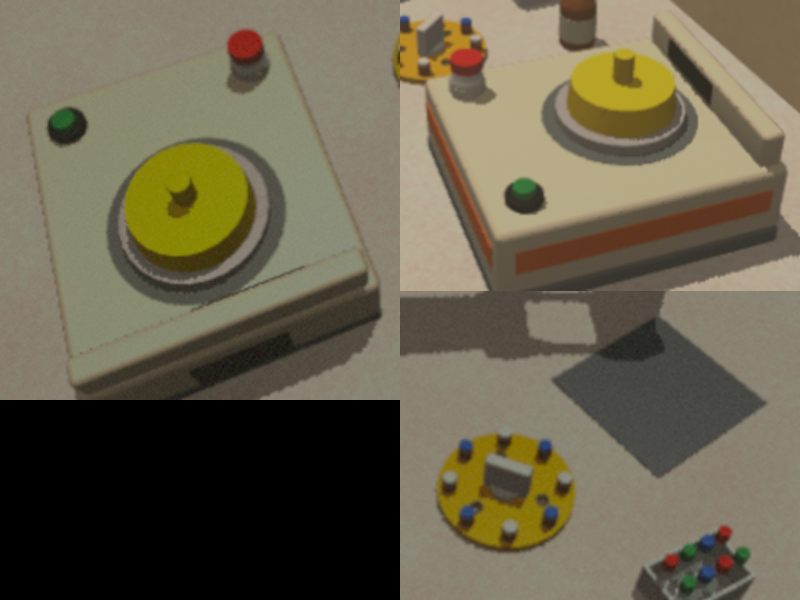

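The crops give the knob top at scene (170,260) and side (343,230), the button at (113,229) and (288.7,303), and the jar lid at (202,192). The carousel's fin top is at scene (310,187), and the mat corners are at scene (329,150), (378,122), (425,160) and (377,193).

Run:
```python
from h import *
p,q=robot.camera_params('scene'),robot.camera_params('side')
def tri(u,w):
    o1,v1=ray(p,[u]);o2,v2=ray(q,[w]);v1=v1[0];v2=v2[0]
    t=np.linalg.lstsq(np.c_[v1,-v2],o2-o1,rcond=None)[0]
    a,b=o1+t[0]*v1,o2+t[1]*v2
    return ((a+b)/2).round(1),np.linalg.norm(a-b).round(1)
print('knob',tri((170,259.5),(343.2,230)),onz(p,[(170,259.5)],197),onz(q,[(343.2,230)],197))
print('button',tri((113,229.5),(288.7,302.5)))
print('jar',tri((202.2,192),(256.1,231.5)))
print('fin top',onz(p,[(310,187.5)],58))
c=onz(p,[(328.9,150.1),(378.4,122.2),(424.7,160.5),(377,192.9)],3);print('mat',c.round(1),c.mean(0))
e=c-np.roll(c,-1,0);print(np.linalg.norm(e,axis=1),np.degrees(np.arctan2(e[:,1],e[:,0])))
fe=onz(p,[(260+84/2.222,110+(458-291)/2.222),(260+133/2.222,110+(470-291)/2.222)],58);print(fe,np.degrees(np.arctan2(*(fe[1]-fe[0])[1::-1])))
print('bottle cap',onz(p,[(238/.714,182/.714)],115),'rack',onz(p,[(392,236)],75))
# analyser deck corners
k=onz(p,[(80+30/2,170+115/2),(80+278/2,170+38/2),(80+362/2,170+256/2),(80+72/2,170+360/2)],110);print('deck',k)
```

```text
knob (array([ 617. , -261.3,  194.4]), np.float64(3.4)) [[ 617.01531232 -260.08104021  197.        ]] [[ 615.59979926 -266.71915216  197.        ]]
button (array([ 454.7, -352.3,  127.3]), np.float64(2.5))
jar (array([ 470.5, -145.4,  157.9]), np.float64(0.8))
fin top [[509.02933537 116.18434832  58.        ]]
mat [[384.1 257.    3. ]
 [355.6 454.8   3. ]
 [543.2 484.2   3. ]
 [574.5 293.3   3. ]] [464.35763371 372.30891865   3.        ]
[199.81846648 189.90272866 193.53856681 193.8190349 ] [ -81.7803397  -171.06698828   99.32591002   10.78653347]
[[488.40589552  92.00405183  58.        ]
 [528.71897348 133.73155272  58.        ]] 45.9877116602334
bottle cap [[718.50060995  47.53759967 115.        ]] rack [[725.24572007 208.92813318  75.        ]]
deck [[ 417.38866541 -389.46687151  110.        ]
 [ 445.56175137 -101.3098876   110.        ]
 [ 731.97189786 -129.68057559  110.        ]
 [ 700.16248431 -414.98011602  110.        ]]
```

```bash
python3 -m jog '[[-52,-632,670,1.56,0,0,0],[-52,-632,670,1.56,0,0,0],[-52,-632,670,1.56,0,0,0],[-52,-632,670,1.56,0,0,0],[-52,-632,670,1.56,0,0,0],[-52,-632,670,1.56,0,0,0],[-52,-632,670,1.56,0,0,0],[-52,-632,670,1.56,0,0,0],[-52,-632,670,1.56,0,0,0],[-52,-632,670,1.56,0,0,0],[-52,-632,670,1.56,0,0,0],[-52,-632,670,1.56,0,0,0]]' 40
python3 - <<'E'
from h import *
s=robot.state()
print(tooldelta(np.array([617,-261,270])-s['position']),R.from_rotvec(s['tool_rot']).as_matrix().round(3).tolist())
E
```

```text
time_s: 1.35
position: [474.5, 25.1, 253.3]
tool_rot: [1.456, 1.026, -1.458]
ft_force: [0.2, 1.0, -0.1]
width: 42.9
[-16.36218075 230.39475211 221.59158167] [[-0.0, 0.942, -0.336], [-0.001, -0.336, -0.942], [-1.0, 0.0, 0.001]]
```

```bash
python3 -m jog '[[-17,230,221,0,0,0,0],[-17,230,221,0,0,0,0],[-17,230,221,0,0,0,0],[-17,230,221,0,0,0,0],[-17,230,221,0,0,0,0],[-17,230,221,0,0,0,0],[-17,230,221,0,0,0,0],[-17,230,221,0,0,0,0],[-17,230,221,0,0,0,0]]'
python3 - <<'E'
from h import *
a,p=snap('wrist','e.png');s=robot.state();print(s['position'],s['joint_vel'].round(3))
print('exp knob top px',proj(p,[617,-261,197]),'button',proj(p,[454.7,-352,127]))
cv2.imwrite('pics/e.png',a)
E
```

```text
time_s: 2.25
position: [616.7, -260.3, 269.7]
tool_rot: [1.456, 1.028, -1.459]
ft_force: [-0.4, -0.1, 0.6]
width: 42.7
[ 616.6481732  -259.54163347  270.46454997] [ 0.017 -0.027  0.007 -0.002  0.    -0.001]
exp knob top px [[279.26286741 217.16590345]] button [[176.80534569 311.89440607]]
```

View pics/e.png

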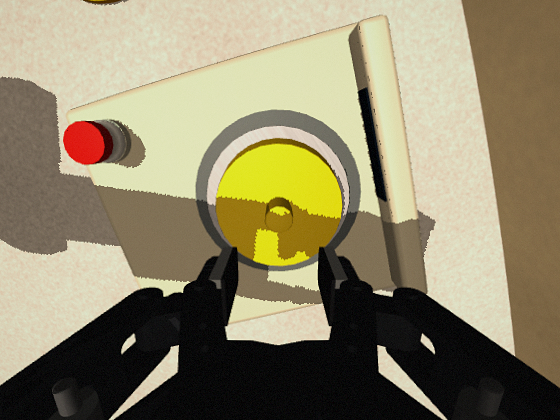

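The wrist view shows the knob top at about (278,214), with the predicted point at (279,217), so the estimate is within about 3 mm.

Run:
```python
from h import *
p=robot.camera_params('wrist');a=cv2.imread('pics/e.png')
H=cv2.cvtColor(a,cv2.COLOR_BGR2HSV);m=((H[...,0]>20)&(H[...,0]<35)&(H[...,1]>170)&(H[...,2]>60)).astype(np.uint8)
c=max(cv2.findContours(m,0,2)[0],key=cv2.contourArea);print(cv2.boundingRect(c))
X=onz(p,[(278,213)],197);print(X,cv2.minEnclosingCircle(c))
# visible cover top outer edge, upper half of contour
q=c.reshape(-1,2);q=q[(q[:,1]<215)];w=onz(p,q,161)[:,:2]
A=np.c_[2*w,np.ones(len(w))];k=np.linalg.lstsq(A,(w**2).sum(1),rcond=None)[0];print('circle',k[:2],np.sqrt(k[2]+k[:2]@k[:2]))
s=robot.state();print(tooldelta(np.array([X[0,0],X[0,1],185])-s['position']))
```

```text
(216, 138, 126, 128)
[[ 617.17559195 -256.81497177  197.        ]] ((278.30865478515625, 201.86831665039062), 64.13663482666016)
circle [ 617.62098707 -256.91299154] 57.43056675826927
[85.46254576 -0.36903037 -2.81411529]
```

```bash
python3 -m jog '[[30,0,-3,0,0,0,0],[60,0,-3,0,0,0,0],[75,0,-3,0,0,0,0],[85,0,-3,0,0,0,0],[85,0,-3,0,0,0,-1],[85,0,-3,0,0,0,-1],[85,0,-3,0,0,0,-1],[85,0,-3,0,0,0,-1],[85,0,-3,0,0,0,-1],[85,0,-3,0,0,0,-1]]' 40
python3 -m jog '[[-5,0,0,0,0,0,-1],[-15,0,0,0,0,0,-1],[-40,0,0,0,0,0,-1],[-80,0,0,0,0,0,-1],[-120,0,0,0,0,0,-1],[-120,0,0,0,0,0,-1],[-120,0,0,0,0,0,-1]]'
python3 - <<'E'
from h import *
a,p=snap('wrist','f.png');s=robot.state();print(s['position'])
M=np.array([464,372]);print('mat rel',tooldelta(np.array([464,372,s['position'][2]])-s['position']))
cv2.imwrite('pics/f.png',np.hstack([cv2.resize(a,(400,300)),cv2.resize(robot.grab_frame('scene'),(400,300))]))
E
```

```text
time_s: 3.3
position: [617.7, -256.9, 185.8]
tool_rot: [1.456, 1.027, -1.458]
ft_force: [0.5, 0.1, 0.7]
width: 0.2
time_s: 4.0
position: [618.2, -257.0, 308.7]
tool_rot: [1.457, 1.022, -1.454]
ft_force: [-1.0, 0.2, -0.4]
width: 0.1
[ 617.85886983 -256.85860457  306.35885253]
mat rel [  -0.84804849 -356.17382946 -540.62480556]
```

View pics/f.png

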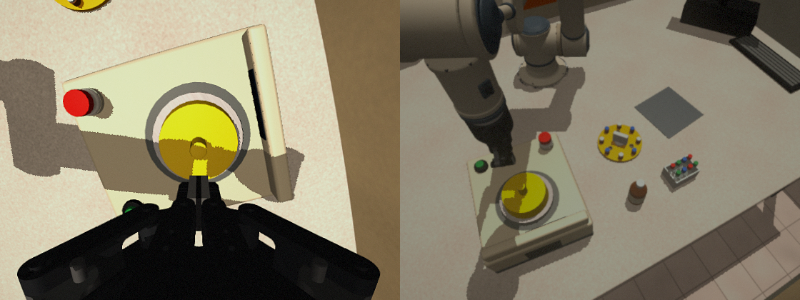

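Run:
```python
from h import *
s=robot.state();P=s['position'];M=R.from_rotvec(s['tool_rot']).as_matrix()
tip=P+M@[19,0,0]
for n in('scene','side','wrist'):
    p=robot.camera_params(n);print(n,proj(p,[P,tip,[617.5,-257,197]]).round(1).tolist())
print(np.array(robot.camera_params('wrist')['world_from_camera']).round(2).tolist(),s['joint_pos'])
a,p=snap('side','g.png');b=cv2.imread('pics/f.png');c=robot.grab_frame('scene')
cv2.imwrite('pics/g2.png',np.hstack([cv2.resize(a[100:320,220:440],(400,400)),cv2.resize(c[150:370,80:300],(400,400))]))
```

```text
scene [[157.0, 230.5], [159.9, 236.1], [171.7, 259.0]]
side [[344.8, 181.1], [344.3, 189.6], [341.7, 227.4]]
wrist [[278.6, 253.6], [278.5, 241.2], [278.5, 205.7]]
[[0.94, 0.32, 0.09, 640.87], [-0.34, 0.91, 0.25, -191.45], [-0.0, -0.27, 0.96, 458.35], [0.0, 0.0, 0.0, 1.0]] [-4.44416393e-01  3.31663379e-01  8.03367387e-01 -9.63151234e-04
  2.00795118e+00 -1.02184126e-01]
```

View pics/g2.png

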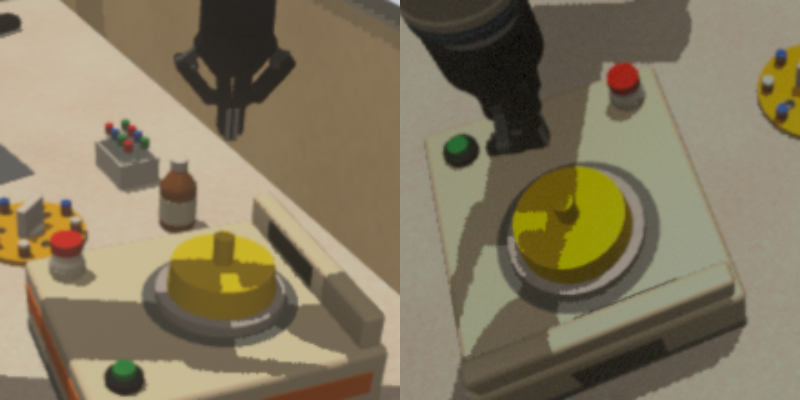

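Run:
```python
from h import *
p,q=robot.camera_params('scene'),robot.camera_params('side')
def tri(u,w):
    o1,v1=ray(p,[u]);o2,v2=ray(q,[w]);v1=v1[0];v2=v2[0]
    t=np.linalg.lstsq(np.c_[v1,-v2],o2-o1,rcond=None)[0]
    a,b=o1+t[0]*v1,o2+t[1]*v2
    return ((a+b)/2).round(1),np.linalg.norm(a-b).round(1)
print('tip',tri((144.9,231),(348,175.4)),'knobtop',tri((171,258.5),(343.2,229.5)), 'again',tri((170,259.5),(343.2,230)))
s=robot.state();M=R.from_rotvec(s['tool_rot']).as_matrix();print(s['position']+M@[19,0,0])
w=robot.camera_params('wrist');print(M.round(3).tolist())
print(onz(w,[(278,145/.714+0)],197), onz(w,[(280,203)],197))
```

```text
tip (array([ 618.4, -271.4,  322.3]), np.float64(6.4)) knobtop (array([ 617.1, -259.5,  195. ]), np.float64(5.3)) again (array([ 617. , -261.3,  194.4]), np.float64(3.4))
[ 617.39768578 -256.70352854  284.91124219]
[[-0.003, 0.942, -0.336], [0.001, -0.336, -0.942], [-1.0, -0.003, 0.001]]
[[ 617.63956981 -254.05460627  197.        ]] [[ 619.41185434 -254.60260002  197.        ]]
```

The side crop shows the closed fingertips near (348,175) full-res. That is about 14 px higher than the reported TCP implies, and the jaws closed on nothing. I'll zoom in before retrying.

Run:
```python
from h import *
s=robot.state();P=s['position'];M=R.from_rotvec(s['tool_rot']).as_matrix()
a=cv2.imread('pics/g.png');b=robot.grab_frame('scene');c=robot.grab_frame('wrist')
out=[]
for n,im,(x,y) in(('side',a,(300,110)),('scene',b,(95,170)),):
    z=cv2.resize(im[y:y+100,x:x+100],(400,400),interpolation=cv2.INTER_CUBIC)
    z=np.clip(z.astype(float)*1.8,0,255).astype(np.uint8)
    for X,col in((P,(0,0,255)),(P+M@[19,0,0],(0,255,0)),(P-M@[54,0,0],(255,0,0))):
        u=proj(robot.camera_params(n),X)[0];cv2.circle(z,tuple(int(k) for k in (u-[x,y])*4),4,col,2)
    out.append(z)
cv2.imwrite('pics/h.png',np.hstack(out))
```

```text
(no output)
```

View pics/h.png

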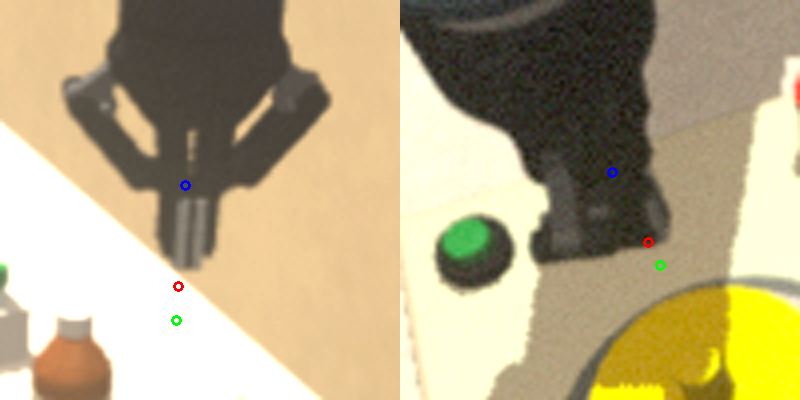

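The zoomed crops put the real fingertips about 28 mm above the predicted tip along the tool axis. In the scene view they also sit about 10 px to the left of the predicted axis. I'll open the jaws, go down close above the knob and compare directly.

```bash
python3 -m jog '[[40,0,0,0,0,0,0],[75,0,0,0,0,0,0],[82,0,0,0,0,0,0],[82,0,0,0,0,0,0],[82,0,0,0,0,0,0]]'
python3 - <<'E'
from h import *
s=robot.state();P=s['position'];M=R.from_rotvec(s['tool_rot']).as_matrix();print(P)
out=[]
for n,(x,y) in(('side',(290,160)),('scene',(110,190)),):
    im,p=snap(n,'i_%s.png'%n)
    z=cv2.resize(im[y:y+100,x:x+100],(400,400),interpolation=cv2.INTER_CUBIC)
    z=np.clip(z.astype(float)*1.8,0,255).astype(np.uint8)
    for X,col in((P,(0,0,255)),(P+M@[19,0,0],(0,255,0))):
        u=proj(p,X)[0];cv2.circle(z,tuple(int(k) for k in (u-[x,y])*4),4,col,1)
    out.append(z)
w,p=snap('wrist','i_wrist.png')
W=np.zeros((600,800,3),np.uint8);W[:400]=np.hstack(out);W[400:,:400]=w[170:270,180:380].repeat(2,0).repeat(2,1)
cv2.imwrite('pics/i.png',W)
E
```

```text
time_s: 4.8
position: [617.7, -256.9, 224.5]
tool_rot: [1.456, 1.027, -1.458]
ft_force: [-0.2, 0.1, 0.8]
width: 42.8
[ 617.69506104 -256.86193108  224.52348145]
```

View pics/i.png

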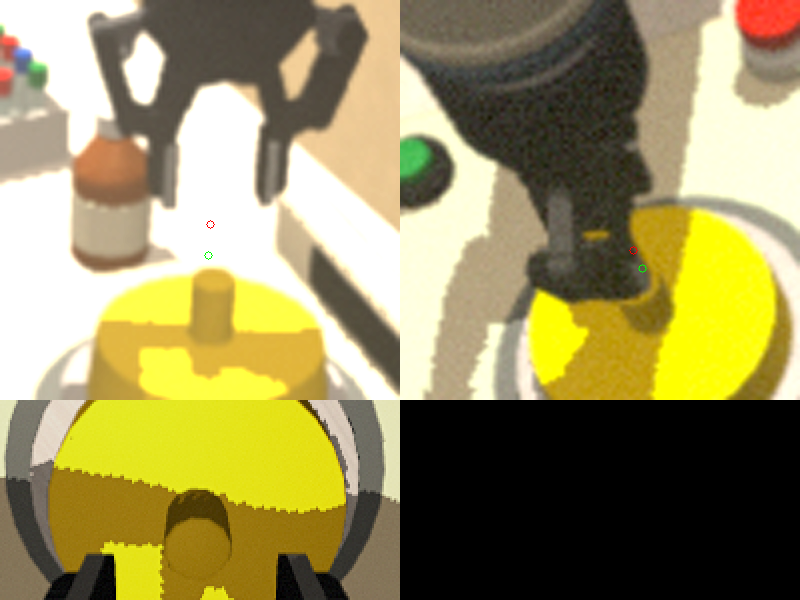

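Run:
```python
from h import *
p,q,w=[robot.camera_params(n) for n in('scene','side','wrist')]
def tri(*obs):
    A=np.zeros((3,3));b=np.zeros(3);L=[]
    for P,u in obs:
        o,v=ray(P,[u]);v=v[0]/np.linalg.norm(v[0]);N=np.eye(3)-np.outer(v,v);A+=N;b+=N@o;L.append((N,o))
    x=np.linalg.solve(A,b);return x.round(1),[np.linalg.norm(N@(x-o)).round(1) for N,o in L]
t,r=tri((p,(158.75,264.5)),(q,(357,211.3)));print('near tip',t,r)
s=robot.state();M=R.from_rotvec(s['tool_rot']).as_matrix()
print('tool coords',M.T@(t-s['position']),'wrist px',proj(w,t))
k,r=tri((p,(170.7,258.5)),(q,(343.2,229.5)),(w,(279,242)));print('knobtop',k,r,M.T@(k-s['position']))
print('knob wrist-only',onz(w,[(279,242)],197))
```

```text
near tip [ 640.1 -277.3  240.8] [np.float64(1.7), np.float64(1.7)]
tool coords [-15.55787458  27.66978924  11.72129624] wrist px [[330.24076022 285.60708055]]
knobtop [ 616.8 -260.7  195.9] [np.float64(2.9), np.float64(2.4), np.float64(0.9)] [29.29097605  0.07742177  3.86624346]
knob wrist-only [[ 616.89399772 -261.16845273  197.        ]]
```

The measured near fingertip is about 15 mm behind the reported TCP with the jaws half open, so the fingers are effectively shorter than stated. The three views agree on the knob top at (617,-261,196). I'll go lower and check with the wrist camera.

```bash
python3 -m jog '[[30,0,2,0,0,0,0],[50,0,2,0,0,0,0],[55,0,2,0,0,0,0],[55,0,2,0,0,0,0]]'
python3 - <<'E'
from h import *
s=robot.state();print(s['position'],s['ft_force'])
w,p=snap('wrist','j_wrist.png');b,q=snap('side','j_side.png')
print(proj(p,[617,-261,197]))
cv2.imwrite('pics/j.png',np.hstack([cv2.resize(w[170:320,180:380],(400,300)),cv2.resize(b[180:280,290:390],(300,300))]))
E
```

```text
time_s: 5.35
position: [617.3, -258.9, 170.3]
tool_rot: [1.456, 1.026, -1.457]
ft_force: [0.0, -0.1, -0.2]
width: 42.7
[ 617.33519834 -258.94850018  170.29363982] [ 0.00383316 -0.09854774 -0.24781827]
[[279.54420376 280.15215797]]
```

View pics/j.png

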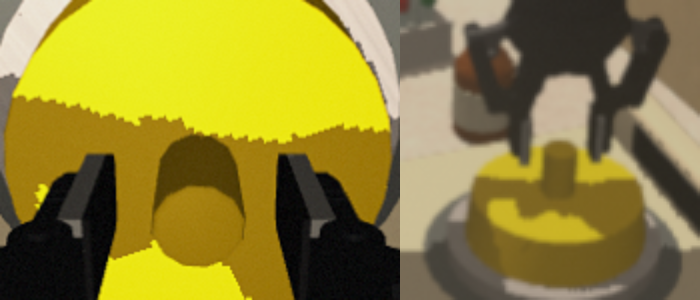

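The knob top (wrist crop (198,225)) is between the pads, and the tips are just below it. I'll go 16 mm further and close.

```bash
python3 -m jog '[[8,0,0,0,0,0,0],[16,0,0,0,0,0,0],[16,0,0,0,0,0,0],[16,0,0,0,0,0,-1],[16,0,0,0,0,0,-1],[16,0,0,0,0,0,-1],[16,0,0,0,0,0,-1],[16,0,0,0,0,0,-1]]' 40
```

```text
time_s: 6.25
position: [618.0, -259.3, 156.2]
tool_rot: [1.457, 1.023, -1.455]
ft_force: [1.1, -0.0, -1.3]
width: 22.8
```

```bash
python3 -m jog '[[-10,0,0,0,0,0,-1],[-30,0,0,0,0,0,-1],[-65,0,0,0,0,0,-1],[-100,0,0,0,0,0,-1],[-100,-12,-18,0,0,0,-1],[-100,-30,-45,0,0,0,-1],[-100,-52,-79,0,0,0,-1],[-100,-74,-113,0,0,0,-1],[-100,-97,-148,0,0,0,-1],[-100,-120,-182,0,0,0,-1],[-100,-142,-216,0,0,0,-1],[-100,-165,-250,0,0,0,-1]]'
python3 - <<'E'
from h import *
s=robot.state();P=s['position'];print(s['ft_force'],s['width'],tooldelta(np.array([464,372,P[2]])-P))
E
```

```text
time_s: 7.45
position: [545.7, 33.4, 256.2]
tool_rot: [1.458, 1.022, -1.454]
ft_force: [0.1, -0.0, -1.8]
width: 23.2
[ 0.05631676 -0.01532471 -1.83419434] 23.22562598252814 [  -1.2605412  -190.69883385 -291.49838545]
```

```bash
python3 -m jog '[[0,-23,-35,0,0,0,-1],[0,-46,-70,0,0,0,-1],[0,-69,-106,0,0,0,-1],[0,-92,-141,0,0,0,-1],[0,-115,-176,0,0,0,-1],[0,-138,-211,0,0,0,-1],[0,-160,-245,0,0,0,-1],[0,-180,-275,0,0,0,-1],[0,-191,-291,0,0,0,-1],[40,-191,-291,0,0,0,-1],[80,-191,-291,0,0,0,-1],[80,-191,-291,0,0,0,-1]]'
python3 -m jog '[[40,0,0,0,0,0,-1],[80,0,0,0,0,0,-1],[105,0,0,0,0,0,-1],[115,0,0,0,0,0,-1],[115,0,0,0,0,0,-1]]'
python3 - <<'E'
from h import *
s=robot.state();P=s['position'];print(P,s['ft_force'],s['width'])
a,p=snap('scene','k1.png');b,q=snap('side','k2.png');w,_=snap('wrist','k3.png')
cv2.imwrite('pics/k.png',np.hstack([cv2.resize(a[90:240,280:480],(400,300)),cv2.resize(b[110:260,110:310],(400,300))]))
E
```

```text
time_s: 8.65
position: [461.2, 369.8, 167.8]
tool_rot: [1.446, 1.022, -1.464]
ft_force: [0.2, -0.1, -2.4]
width: 22.7
time_s: 9.15
position: [460.8, 368.7, 53.5]
tool_rot: [1.446, 1.022, -1.465]
ft_force: [-0.4, 0.3, -0.6]
width: 23.0
[460.82228565 368.6819451   53.52295143] [-0.36241192  0.29415575 -0.57720407] 23.048288797512846
```

View pics/k.png

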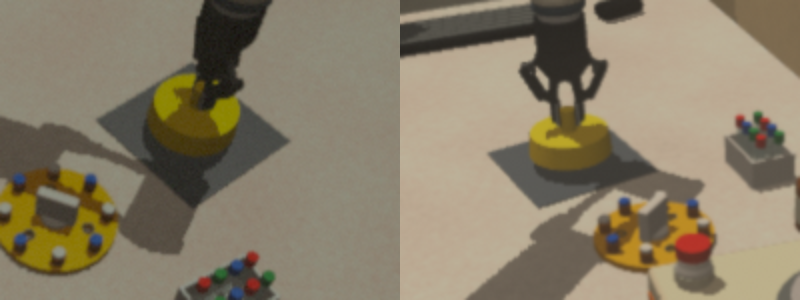

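The cover hangs level over the mat, with its rim about 19 mm up and centred. Lowering it gently.

```bash
python3 -m jog '[[5,0,0,0,0,0,-1],[10,0,0,0,0,0,-1],[14,0,0,0,0,0,-1],[16,0,0,0,0,0,-1],[17,0,0,0,0,0,-1],[17,0,0,0,0,0,-1]]'; python3 -m jog '[[1,0,0,0,0,0,-1],[2,0,0,0,0,0,-1],[2,0,0,0,0,0,-1]]'
```

```text
time_s: 9.9
position: [461.8, 369.4, 38.8]
tool_rot: [1.45, 1.022, -1.461]
ft_force: [-1.2, 0.2, -0.8]
width: 22.7
time_s: 10.2
position: [461.7, 369.3, 36.6]
tool_rot: [1.45, 1.022, -1.461]
ft_force: [0.9, 0.1, -1.1]
width: 23.1
```

```bash
python3 -m jog '[[1,0,0,0,0,0,-1],[2,0,0,0,0,0,-1],[2,0,0,0,0,0,-1]]'; python3 -m jog '[[1,0,0,0,0,0,-1],[2,0,0,0,0,0,-1],[2,0,0,0,0,0,-1]]'
```

```text
time_s: 10.5
position: [461.7, 369.3, 34.5]
tool_rot: [1.45, 1.022, -1.461]
ft_force: [0.3, 0.4, -1.5]
width: 23.0
time_s: 10.8
position: [461.9, 369.4, 34.0]
tool_rot: [1.451, 1.022, -1.46]
ft_force: [-2.6, -2.2, 5.5]
width: 23.2
```

Contact at +5.5 N, at the expected height. Release, rise and move above the carousel.

```bash
python3 -m jog '[[0,0,0,0,0,0,0],[0,0,0,0,0,0,0],[0,0,0,0,0,0,0],[0,0,0,0,0,0,0],[-45,0,0,0,0,0,0],[-90,0,0,0,0,0,0],[-130,10,15,0.1,0,0,1],[-170,35,60,0.2,0,0,1],[-200,60,100,0.3,0,0,1],[-200,85,140,0.42,0,0,1],[-200,110,180,0.42,0,0,1],[-200,129,223,0.42,0,0,1]]'
python3 -m jog '[[0,0,0,0,0,0,1],[0,0,0,0,0,0,1]]'
python3 - <<'E'
from h import *
a,p=snap('wrist','l.png');s=robot.state();print(s['position'],p['world_from_camera'].__class__,R.from_rotvec(s['tool_rot']).as_matrix().round(3).tolist())
import json;json.dump({k:np.array(v).tolist() for k,v in p.items()},open('l.json','w'))
b,_=snap('scene','l2.png')
cv2.imwrite('pics/lv.png',np.hstack([a,cv2.resize(b[90:240,280:400],(240,300)).repeat(1,0) if 0 else cv2.copyMakeBorder(cv2.resize(b[90:270,260:440],(240,240)),0,180,0,0,0)]))
E
```

```text
time_s: 12.0
position: [508.4, 125.3, 236.3]
tool_rot: [1.74, 0.74, -1.745]
ft_force: [1.0, 0.0, 0.1]
width: 85.2
time_s: 12.2
position: [508.6, 124.3, 236.4]
tool_rot: [1.742, 0.738, -1.747]
ft_force: [-0.0, 0.7, -0.6]
width: 85.3
[508.38912467 125.46574062 236.2259186 ] <class 'numpy.ndarray'> [[0.0, 0.723, -0.691], [-0.006, -0.691, -0.723], [-1.0, 0.004, 0.005]]
```

View pics/lv.png

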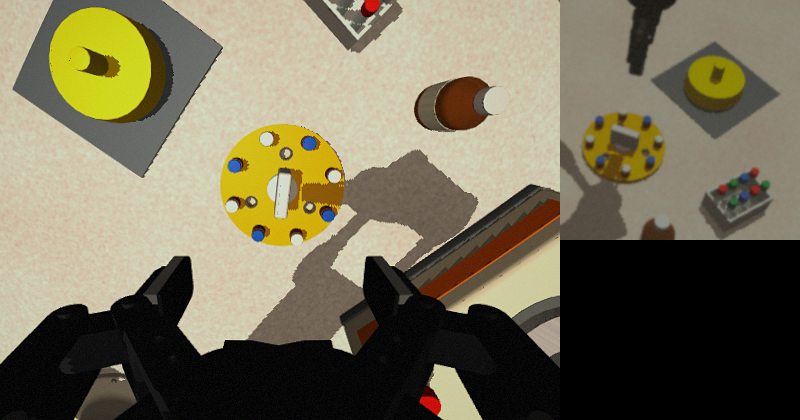

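Wrist view: the carousel's holes are at (286,154), (251,202) and (310,207), and the fin top runs from about (286,172) to (281,217). The cover stands right way up and wholly on the mat.

Run:
```python
from h import *
import json
p=json.load(open('l.json'));a=cv2.imread('pics/l.png')
H=cv2.cvtColor(a,cv2.COLOR_BGR2HSV);m=((H[...,0]>18)&(H[...,0]<35)&(H[...,1]>150)&(H[...,2]>60)).astype(np.uint8)
m[:130,:180]=0
c=max(cv2.findContours(cv2.morphologyEx(m,cv2.MORPH_CLOSE,np.ones((9,9))),0,2)[0],key=cv2.contourArea)
c=cv2.convexHull(c).reshape(-1,2);w=onz(p,c,8)[:,:2]
k=np.linalg.lstsq(np.c_[2*w,np.ones(len(w))],(w**2).sum(1),rcond=None)[0];print('disc',k[:2],np.sqrt(k[2]+k[:2]@k[:2]))
g=cv2.cvtColor(a,cv2.COLOR_BGR2GRAY)
hs=[]
for x,y in((286,154),(251,202),(310,207)):
    r=g[y-9:y+10,x-9:x+10];yy,xx=np.mgrid[-9:10,-9:10]
    mm=(m[y-9:y+10,x-9:x+10]==0)&(xx**2+yy**2<80);hs.append((x+xx[mm].mean(),y+yy[mm].mean()))
print(hs);h=onz(p,hs,10)[:,:2];print(h,h.mean(0),[np.linalg.norm(h[i]-h[i-1]) for i in range(3)])
d=h-h.mean(0);an=np.degrees(np.arctan2(d[:,1],d[:,0]));print(an,np.linalg.norm(d,axis=1))
f=onz(p,[(286,172),(281,217)],58);print('fin',f.mean(0),np.degrees(np.arctan2(*(f[0]-f[1])[1::-1])),np.linalg.norm(f[0]-f[1]))
# white fin mask
q=(H[...,1]<60)&(H[...,2]>130);q[:165]=0;q[225:]=0;q[:,:265]=0;q[:,300:]=0;print(blobs(q,50))
s=robot.state();print(np.degrees(np.arctan2(*R.from_rotvec(s['tool_rot']).as_matrix()[1::-1,1])))
z=cv2.resize(a[120:250,215:350],None,fx=4,fy=4,interpolation=cv2.INTER_CUBIC);cv2.imwrite('pics/m.png',z)
```

```text
disc [506.61401895 114.02739252] 82.83262823057079
[(np.float64(285.6511627906977), np.float64(153.1782945736434)), (np.float64(250.0241935483871), np.float64(201.56451612903226)), (np.float64(309.2647058823529), np.float64(206.11029411764707))]
[[541.83764943 143.96876626]
 [462.80220623 130.48277883]
 [516.23086386  70.24776141]] [506.95690651 114.89976884] [np.float64(78.04161724700022), np.float64(80.17775962024166), np.float64(80.51632616874402)]
[ 39.80723036 160.56112121 -78.2668188 ] [45.40564764 46.82379477 45.60491258]
fin [508.5091851  114.59292778  58.        ] 40.27690332893513 54.38200626657745
[([279.9, 193.1], [267, 173, 24, 45, 744])]
-43.61837019928114
```

The carousel's holes check out: spacing 78–80 mm, radius about 46 mm, centre (507,114.7), angle about 40.7°. I'll view the bare studs with the same camera geometry before gripping, so that systematic errors cancel.

```bash
python3 -m jog '[[-40,30,18,0.05,0,0,1],[-80,70,41,0.1,0,0,1],[-120,110,65,0.1,0,0,1],[-137,150,89,0.1,0,0,1],[-137,192,114,0.1,0,0,1],[-137,234,138,0.1,0,0,1],[-137,276,163,0.1,0,0,1],[-137,318,188,0.1,0,0,1],[-137,346,204,0.1,0,0,1],[-137,346,204,0.1,0,0,1],[-137,346,204,0.1,0,0,1]]'
python3 - <<'E'
from h import *
import json
s=robot.state();a,p=snap('wrist','n.png');print(s['position'],s['joint_vel'].round(3))
json.dump({k:np.array(v).tolist() for k,v in p.items()},open('n.json','w'))
u=proj(p,[617,-261,125])[0].astype(int);print(u)
z=cv2.resize(a[u[1]-75:u[1]+75,u[0]-100:u[0]+100],(800,600),interpolation=cv2.INTER_CUBIC);cv2.imwrite('pics/nv.png',z)
E
```

```text
time_s: 13.4
position: [619.4, -258.9, 372.7]
tool_rot: [1.803, 0.668, -1.813]
ft_force: [0.6, -0.0, 0.6]
width: 85.3
[ 619.39723696 -258.86994509  372.70079895] [ 0.031 -0.073  0.012  0.003  0.007  0.002]
[278 180]
```

View pics/nv.png

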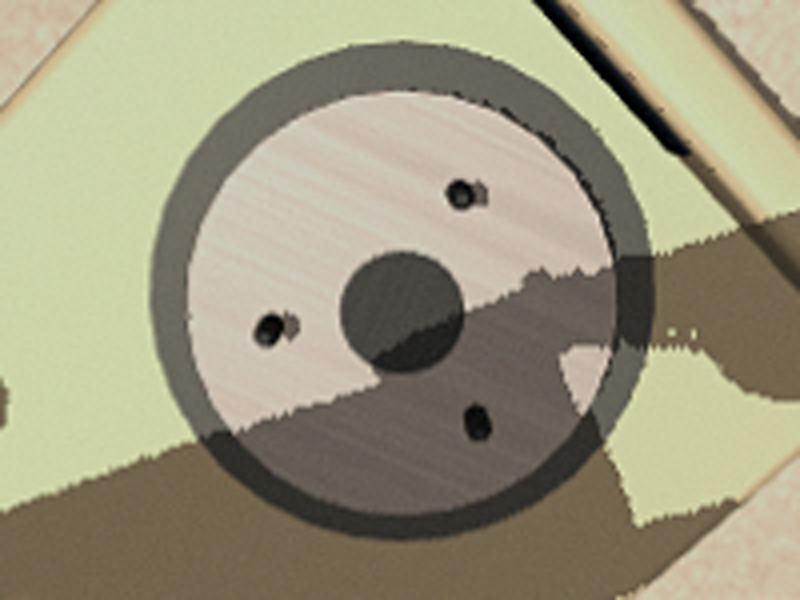

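The studs appear in the crop at (460,193), (268,330) and (478,424), and the plate disc is centred near (402,305).

Run:
```python
from h import *
import json
p=json.load(open('n.json'));a=cv2.imread('pics/n.png');g=cv2.cvtColor(a,cv2.COLOR_BGR2GRAY)
x0,y0=178,105
hs=[];
for cx,cy in((460,193),(268,330),(478,424)):
    x,y=x0+cx/4,y0+cy/4;X,Y=int(round(x)),int(round(y))
    yy,xx=np.mgrid[Y-7:Y+8,X-7:X+8];r=g[Y-7:Y+8,X-7:X+8].astype(float);r=r*1.0
    bg=np.percentile(r,60);mm=(r<45)
    hs.append((xx[mm].mean(),yy[mm].mean()));print(mm.sum(),r.min(),bg)
print(np.round(hs,2).tolist())
for z in(133,137,141):
    h=onz(p,hs,z)[:,:2];d=h-h.mean(0);an=np.degrees(np.arctan2(d[:,1],d[:,0]))
    print(z,h.mean(0),an,np.linalg.norm(d,axis=1),[np.linalg.norm(h[i]-h[i-1]).round(1) for i in range(3)])
# hub and groove ring
for nm,pts in(('plate',[(402,90),(188,305),(616,300),(402,515)]),('groove outer',[(402,42),(150,300),(655,300),(402,540)]),('hub',[(402,250),(340,312),(464,312),(402,374)])):
    w=onz(p,[(x0+u/4,y0+v/4) for u,v in pts],125 if nm!='groove outer' else 110)[:,:2]
    k=np.linalg.lstsq(np.c_[2*w,np.ones(4)],(w**2).sum(1),rcond=None)[0];print(nm,k[:2],np.sqrt(k[2]+k[:2]@k[:2]))
M=R.from_rotvec(robot.state()['tool_rot']).as_matrix();print(np.degrees(np.arctan2(M[1,1],M[0,1])))
```

```text
27 5.0 192.0
32 2.0 196.0
46 7.0 96.4
[[292.78, 152.89], [245.38, 186.56], [296.91, 210.35]]
133 [ 614.9621711  -262.67410899] [  16.0016103   135.57356911 -104.74600203] [46.13624112 45.63850406 46.1859386 ] [np.float64(80.3), np.float64(79.3), np.float64(79.4)]
137 [ 615.54359303 -262.1671011 ] [  16.0016103   135.57356911 -104.74600203] [45.6664126  45.17374425 45.71560399] [np.float64(79.4), np.float64(78.5), np.float64(78.6)]
141 [ 616.12501496 -261.6600932 ] [  16.0016103   135.57356911 -104.74600203] [45.19658408 44.70898443 45.24526937] [np.float64(78.6), np.float64(77.7), np.float64(77.8)]
plate [ 614.51354879 -263.33994896] 75.26788212827222
groove outer [ 614.64446158 -263.4979177 ] 91.59254376777577
hub [ 614.52647992 -263.34220903] 21.886751492085835
-49.22889983817858
```

Stud spacing is 79 mm. The plate centre is about (614.6,-263.2) and the drive angle about 15.6°, so the carousel has to turn -25.1°. I'll re-view at the final yaw with the same relative geometry.

```bash
python3 -m jog '[[10,-1,-2,0.15,0,0,1],[20,-2,-4.5,0.3,0,0,1],[20,-2,-4.5,0.438,0,0,1],[20,-2,-4.5,0.438,0,0,1],[20,-2,-4.5,0.438,0,0,1]]'
python3 - <<'E'
from h import *
import json
s=robot.state();a,p=snap('wrist','o.png');M=R.from_rotvec(s['tool_rot']).as_matrix();print(s['position'],np.degrees(np.arctan2(M[1,1],M[0,1])),M[:,0])
json.dump({k:np.array(v).tolist() for k,v in p.items()},open('o.json','w'))
g=cv2.cvtColor(a,cv2.COLOR_BGR2GRAY)
t=np.radians(15.6+np.array([0,120,240]));D=np.array([614.6,-263.2])
hs=[]
for q in t:
    u=proj(p,[*(D+46*np.array([np.cos(q),np.sin(q)])),137])[0];X,Y=u.round().astype(int)
    yy,xx=np.mgrid[Y-9:Y+10,X-9:X+10];r=g[Y-9:Y+10,X-9:X+10];mm=(r<45).astype(np.uint8)
    n,l,st,c=cv2.connectedComponentsWithStats(mm);i=1+st[1:,4].argmax();hs.append(c[i]+[X-9,Y-9]);print(u,hs[-1],st[i])
h=onz(p,hs,135)[:,:2];d=h-h.mean(0);print(h.mean(0),np.degrees(np.arctan2(d[:,1],d[:,0])),np.linalg.norm(d,axis=1))
# groove ring: dark gray, fit ellipse of plate (bright) via edges along radial rays from predicted centre
H=cv2.cvtColor(a,cv2.COLOR_BGR2HSV)
for z,r0 in((125,76),):
    pts=[]
    for th in np.radians(np.arange(0,360,5)):
        rr=np.arange(66,86,.25);uv=proj(p,np.c_[D[0]+rr*np.cos(th),D[1]+rr*np.sin(th),np.full(len(rr),z)]).astype(np.float32)
        v=cv2.remap(g.astype(np.float32),uv[:,0].reshape(-1,1),uv[:,1].reshape(-1,1),1).ravel()
        dv=v[:-8]-v[8:];i=dv.argmax()
        if dv[i]>40: pts.append(D+rr[i+4]*np.array([np.cos(th),np.sin(th)]))
    w=np.array(pts)
    for _ in range(3):
        k=np.linalg.lstsq(np.c_[2*w,np.ones(len(w))],(w**2).sum(1),rcond=None)[0];rad=np.sqrt(k[2]+k[:2]@k[:2]);e=abs(np.linalg.norm(w-k[:2],axis=1)-rad);w=w[e<max(1,2*np.median(e))]
    print('plate',k[:2],rad,len(w))
E
```

```text
time_s: 13.95
position: [621.1, -251.4, 356.6]
tool_rot: [2.069, 0.285, -2.069]
ft_force: [0.0, 0.1, -0.3]
width: 85.7
[ 621.13463585 -251.38681379  356.55229174] -73.97077676288905 [ 0.00114869 -0.00617497 -0.99998027]
[285.15583529 154.41101658] [284.66666667 153.48148148] [ 6  6  7  7 27]
[254.55091204 206.6398547 ] [254.97222222 205.44444444] [ 6  4  7  8 36]
[314.25932502 206.97645224] [313.53846154 205.92307692] [ 5  4  8  9 52]
[ 615.49172462 -262.64080863] [  15.9487781   135.94614006 -104.7887468 ] [45.98728918 45.30992761 45.65419733]
plate [ 614.66065299 -262.52005609] 75.16998014670214 55
```

The drive is at about (614.8,-262.5), angle 15.7°. I'll return to the carousel at its yaw, with jaws half open.

```bash
python3 -m jog '[[10,-45,0,-0.15,0,0,0],[20,-95,0,-0.3,0,0,0],[30,-145,0,-0.431,0,0,0],[50,-190,1,-0.431,0,0,0],[70,-235,2,-0.431,0,0,0],[100,-280,3,-0.431,0,0,0],[130,-325,4,-0.431,0,0,0],[165,-365,5,-0.431,0,0,0],[200,-385,5,-0.431,0,0,0],[224,-385,5,-0.431,0,0,0],[224,-385,5,-0.431,0,0,0],[224,-385,5,-0.431,0,0,0]]'
python3 - <<'E'
from h import *
s=robot.state();M=R.from_rotvec(s['tool_rot']).as_matrix();P=s['position'];print(P,np.degrees(np.arctan2(M[1,1],M[0,1])),M[:,0])
print(tooldelta(np.array([509.9,117.1,14])-P))
E
```

```text
time_s: 15.2
position: [510.7, 115.6, 131.2]
tool_rot: [1.806, 0.665, -1.807]
ft_force: [0.0, -0.1, 0.9]
width: 43.1
[510.70897377 115.5740645  131.15409851] -49.24196168210896 [ 0.00186035 -0.00614924 -0.99997936]
[117.14079246  -2.3719613   -0.6886634 ]
```

```bash
python3 -m jog '[[30,-2,-1,0,0,0,0],[60,-2,-1,0,0,0,0],[72,-2,-1,0,0,0,0],[77,-2,-1,0,0,0,0],[77,-2,-1,0,0,0,0]]'
python3 - <<'E'
from h import *
s=robot.state();a,p=snap('wrist','q.png');P=s['position'];print(P,s['ft_force'])
H=cv2.cvtColor(a,cv2.COLOR_BGR2HSV);t=np.radians(40.7);C=np.array([506.9,114.5]);e=np.array([np.cos(t),np.sin(t)]);n=np.array([-e[1],e[0]])
co=[[*(C+i*28*e+j*8*n),58] for i,j in((1,1),(1,-1),(-1,-1),(-1,1))]
print('pred fin top',proj(p,co).round(1).tolist(),'TCP px',proj(p,P))
q=(H[...,1]<60)&(H[...,2]>110)
for b in blobs(q,150):
    if 150<b[0][0]<420 and b[0][1]<330: print(b)
g=cv2.cvtColor(a,cv2.COLOR_BGR2GRAY)
for r in(240,260,280,300): print(r,g[r,200:360:4].tolist())
E
```

```text
time_s: 15.7
position: [511.1, 117.0, 55.5]
tool_rot: [1.807, 0.664, -1.805]
ft_force: [-0.1, 0.6, 0.2]
width: 42.7
[511.08588986 116.99556328  55.46643846] [-0.12954731  0.58053508  0.17825235]
pred fin top [[262.7, 215.7], [292.1, 215.7], [290.8, 304.9], [264.1, 305.0]] TCP px [[278.86781373 253.01480002]]
([273.9, 136.7], [0, 0, 560, 385, 97247])
([235.9, 147.7], [223, 134, 27, 28, 581])
([375.9, 207.4], [364, 196, 25, 24, 433])
([277.6, 251.6], [251, 213, 55, 90, 2930])
([418.7, 286.2], [373, 269, 89, 42, 1675])
240 [175, 180, 176, 177, 176, 179, 177, 177, 178, 180, 183, 181, 181, 227, 123, 125, 131, 107, 122, 123, 125, 124, 120, 79, 128, 127, 124, 98, 101, 104, 100, 101, 101, 100, 100, 97, 99, 103, 96, 98]
260 [23, 26, 12, 6, 16, 46, 43, 13, 3, 0, 175, 176, 174, 177, 177, 179, 181, 106, 123, 122, 121, 123, 116, 85, 101, 104, 101, 100, 178, 176, 3, 9, 35, 43, 46, 7, 7, 17, 33, 31]
280 [13, 10, 6, 83, 87, 57, 11, 6, 9, 7, 177, 173, 176, 176, 174, 175, 178, 218, 230, 120, 116, 119, 110, 177, 172, 173, 172, 174, 175, 175, 9, 6, 8, 17, 95, 93, 50, 4, 7, 3]
300 [8, 10, 12, 9, 6, 8, 21, 10, 0, 142, 27, 24, 22, 71, 92, 176, 174, 215, 222, 222, 220, 219, 189, 172, 173, 175, 31, 32, 23, 22, 95, 6, 9, 16, 6, 7, 12, 7, 11, 9]
```

The fin is centred between the jaws: fin at columns 267–291, jaw gap at 237–319. Descend and grip.

```bash
python3 -m jog '[[15,0,0,0,0,0,0],[28,0,0,0,0,0,0],[36,0,0,0,0,0,0],[40,0,0,0,0,0,0],[40,0,0,0,0,0,0]]'; python3 -m jog '[[0,0,0,0,0,0,-1],[0,0,0,0,0,0,-1],[0,0,0,0,0,0,-1],[0,0,0,0,0,0,-1],[0,0,0,0,0,0,-1]]' 100
```

```text
time_s: 16.25
position: [510.9, 116.8, 14.9]
tool_rot: [1.806, 0.664, -1.806]
ft_force: [-0.7, -0.7, -0.4]
width: 42.9
time_s: 16.75
position: [511.3, 116.9, 15.5]
tool_rot: [1.807, 0.664, -1.805]
ft_force: [0.6, 0.6, 2.7]
width: 14.6
```

```bash
python3 -m jog '[[-5,0,0,0,0,0,-1],[-15,0,0,0,0,0,-1],[-40,0,0,0,0,0,-1],[-80,0,0,0,0,0,-1],[-120,0,0,0,0,0,-1],[-160,0,0,0,0,0,-1],[-200,0,0,0,0,0,-1],[-200,0,0,0,0,0,-1]]'
python3 - <<'E'
from h import *
s=robot.state();M=R.from_rotvec(s['tool_rot']).as_matrix();P=s['position'];print(P,s['ft_force'],s['torque'],s['width'],np.degrees(np.arctan2(M[1,1],M[0,1])),M[:,0])
print(tooldelta(np.array([619.7,-262.5,P[2]])-P))
snap('wrist','r.png')
E
```

```text
time_s: 17.55
position: [512.5, 118.4, 223.3]
tool_rot: [1.818, 0.662, -1.793]
ft_force: [0.4, 0.4, -3.3]
width: 14.8
[512.53142598 118.43845118 223.2655143 ] [ 0.44680885  0.43751283 -3.34026253] [-0.01223469 -0.0480447   0.05406783] 14.839477406207042 -49.25758185911661 [ 0.01493682 -0.00397537 -0.99988054]
[  3.11512835 358.53392577 167.46022481]
```

```bash
python3 -m jog '[[0,15,7,0.05,0,0,-1],[0,40,19,0.12,0,0,-1],[0,75,35,0.2,0,0,-1],[0,110,51,0.28,0,0,-1],[0,150,70,0.36,0,0,-1],[0,190,89,0.436,0,0,-1],[0,230,107,0.436,0,0,-1],[0,270,126,0.436,0,0,-1],[0,305,142,0.436,0,0,-1],[0,335,156,0.436,0,0,-1],[0,352,164,0.436,0,0,-1],[0,358,167,0.436,0,0,-1]]'
python3 -m jog '[[0,0,0,0,0,0,-1],[0,0,0,0,0,0,-1]]'
cat > st.py <<'E'
from h import *
s=robot.state();M=R.from_rotvec(s['tool_rot']).as_matrix();P=s['position'];print(P.round(1),s['ft_force'].round(1),s['torque'].round(2),s['width'].round(1),'yaw',np.degrees(np.arctan2(M[1,1],M[0,1])).round(2),'xax',M[:,0].round(4))
y=np.radians(-74.2);Mt=np.c_[[0,0,-1],[np.cos(y),np.sin(y),0],[np.sin(y),-np.cos(y),0]]
print('d',tooldelta(np.array([619.7,-262.5,P[2]])-P).round(1),'rot',R.from_matrix(M.T@Mt).as_rotvec().round(4))
E
python3 st.py
python3 - <<'E'
from h import *
import json
a,p=snap('wrist','s.png');json.dump({k:np.array(v).tolist() for k,v in p.items()},open('s.json','w'))
snap('side','s2.png');snap('scene','s3.png')
# in-hand disc: yellow hull, visible upper part
H=cv2.cvtColor(a,cv2.COLOR_BGR2HSV);m=((H[...,0]>18)&(H[...,0]<35)&(H[...,1]>150)&(H[...,2]>60)).astype(np.uint8)
c=max(cv2.findContours(m,0,2)[0],key=cv2.contourArea);print(cv2.boundingRect(c))
z=223-15.2+10
t=np.radians(15.7+np.array([0,120,240]))
print('pred holes',proj(p,[[614.8+46*np.cos(q),-262.5+46*np.sin(q),z] for q in t]).round(1).tolist())
E
```

```text
time_s: 18.8
position: [618.1, -263.9, 218.3]
tool_rot: [2.079, 0.281, -2.069]
ft_force: [-0.4, -0.4, -4.6]
width: 14.5
time_s: 19.0
position: [617.6, -262.9, 216.2]
tool_rot: [2.077, 0.284, -2.073]
ft_force: [-0.5, 0.4, -4.4]
width: 14.7
(140, 112, 274, 187)
pred holes [[276.6, 177.8], [210.1, 292.9], [343.7, 292.8]]Traceback (most recent call last):
  File "st.py", line 2, in <module>
    s=robot.state();M=R.from_rotvec(s['tool_rot']).as_matrix();P=s['position'];print(P.round(1),s['ft_force'].round(1),s['torque'].round(2),s['width'].round(1),'yaw',np.degrees(np.arctan2(M[1,1],M[0,1])).round(2),'xax',M[:,0].round(4))
                                                                                                                                            ^^^^^^^^^^^^^^^^
AttributeError: 'float' object has no attribute 'round'
```

```bash
sed -i "s/s\['width'\].round(1)/round(s['width'],1)/" st.py; python3 st.py
python3 - <<'E'
from h import *
import json
p=json.load(open('s.json'));a=cv2.imread('pics/s.png')
H=cv2.cvtColor(a,cv2.COLOR_BGR2HSV);m=((H[...,0]>18)&(H[...,0]<35)&(H[...,1]>150)&(H[...,2]>60)).astype(np.uint8)
ys,xs=np.where(m);zt=216.2-15.2
pts=[]
for y in range(115,240,3):
    x=np.where(m[y])[0]
    if len(x)>5: pts+= [(x.min(),y),(x.max()+1,y)]
for x in range(220,336,4):
    y=np.where(m[:,x])[0]; pts.append((x,y.min()))
w=onz(p,pts,zt+9)[:,:2]
for _ in range(4):
    k=np.linalg.lstsq(np.c_[2*w,np.ones(len(w))],(w**2).sum(1),rcond=None)[0];rad=np.sqrt(k[2]+k[:2]@k[:2]);e=abs(np.linalg.norm(w-k[:2],axis=1)-rad);w=w[e<max(.8,2.5*np.median(e))]
print('disc',k[:2],rad,len(w))
for X,Y in((277,178),(210,293),(344,293)):
    r=(m[Y-16:Y+17,X-16:X+17]==0).astype(np.uint8)
    n,l,st,c=cv2.connectedComponentsWithStats(r);print([((c[i]+[X-16,Y-16]).round(1).tolist(),st[i].tolist()) for i in range(1,n) if st[i][4]>15])
W=np.hstack([cv2.resize(a[95:320,130:430],(800,600),interpolation=cv2.INTER_CUBIC)]);cv2.imwrite('pics/sv.png',W)
E
```

```text
[ 618.1 -262.6  218.3] [-0.1 -0.5 -3.4] [ 0.09 -0.03  0.01] 14.3 yaw -74.3 xax [ 0.0047 -0.0024 -1.    ]
d [ 0.   0.3 -1.6] rot [-0.0017 -0.0039 -0.0036]
disc [ 612.35618971 -263.56548378] 82.4907907341446 81
[([277.5, 180.3], [2, 4, 31, 29, 698])]
[([210.6, 294.7], [0, 0, 33, 33, 962])]
[([343.4, 295.3], [0, 2, 33, 31, 920])]
```

Run:
```python
from h import *
import json
p=json.load(open('s.json'));a=cv2.imread('pics/s.png')
g=cv2.cvtColor(a,cv2.COLOR_BGR2GRAY);H=cv2.cvtColor(a,cv2.COLOR_BGR2HSV)
m=((H[...,0]>18)&(H[...,0]<35)&(H[...,1]>150)&(H[...,2]>60)).astype(np.uint8)
hs=[]
for X,Y in((277,180),(210,294),(344,294)):
    r=25;sub=(m[Y-r:Y+r+1,X-r:X+r+1]==0).astype(np.uint8)
    n,l,st,c=cv2.connectedComponentsWithStats(sub);i=l[r,r];print(i,(c[i]+[X-r,Y-r]).round(1),st[i].tolist());hs.append(c[i]+[X-r,Y-r])
h=onz(p,hs,211)[:,:2];d=h-h.mean(0);print(h.round(1).tolist(),h.mean(0),np.degrees(np.arctan2(d[:,1],d[:,0])),np.linalg.norm(d,axis=1))
for Y in range(258,330,8):print(Y,''.join('#.'[v] for v in m[Y,180:380:2]))
```

```text
2 [277.5 180.5] [11, 11, 31, 30, 708]
1 [211.1 298.7] [0, 0, 51, 51, 2092]
1 [342.5 299.6] [0, 0, 51, 51, 1995]
[[656.7, -251.2], [573.4, -231.2], [595.1, -310.8]] [ 608.40229333 -264.41604685] [  15.2982785  136.4933053 -106.0273935] [50.08938195 48.2289582  48.29576377]
258 .............................###########################################.....#.##.#.##..#####...###.
266 ...........................############################################..#.#...#..##.#....###.##..##
274 .......................##################################################...................#.......
282 ####.###....################################################################.#########............##
290 ##############.#####################################################################################
298 ####################################################################################################
306 ####################################################################################################
314 ####################################################################################################
322 #######################################.##################..########################################
```

The in-hand check gives disc centre (612.4,-263.6) and hole 1 at exactly 46 mm and 15.6°, which agrees with the plan to about 1 mm. Shift about -2 mm along tool z and descend.

```bash
python3 -m jog '[[10,0,-2,0,-0.004,-0.004,-1],[25,0,-2,0,-0.004,-0.004,-1],[38,0,-2,0,-0.004,-0.004,-1],[46,0,-2,0,-0.004,-0.004,-1],[48,0,-2,0,-0.004,-0.004,-1],[48,0,-2,0,-0.004,-0.004,-1],[48,0,-2,0,-0.004,-0.004,-1]]'; python3 st.py
```

```text
time_s: 19.85
position: [620.4, -262.4, 171.0]
tool_rot: [2.076, 0.286, -2.074]
ft_force: [0.2, 0.4, -3.6]
width: 14.6
[ 620.4 -262.4  171. ] [ 0.2  0.4 -3.6] [ 0.01  0.01 -0.05] 14.6 yaw -74.3 xax [ 8.e-04 -1.e-04 -1.e+00]
d [-0.  -0.1  0.7] rot [-0.0018 -0.0008 -0.0004]
```

```bash
python3 -m jog '[[3,0,0.5,0,0,0,-1],[5,0,0.5,0,0,0,-1],[6.5,0,0.5,0,0,0,-1],[8,0,0.5,0,0,0,-1],[8,0,0.5,0,0,0,-1]]'; python3 st.py;  python3 -m jog '[[1.5,0,0,0,0,0,-1],[3,0,0,0,0,0,-1],[4,0,0,0,0,0,-1],[4,0,0,0,0,0,-1]]'; python3 st.py
```

```text
time_s: 20.35
position: [619.8, -262.4, 162.6]
tool_rot: [2.075, 0.286, -2.075]
ft_force: [-0.5, -0.2, -4.6]
width: 14.6
[ 619.8 -262.4  162.6] [-0.5 -0.2 -4.6] [-0.02 -0.01  0.03] 14.6 yaw -74.3 xax [ 3.e-04  1.e-04 -1.e+00]
d [-0.   0.1  0.2] rot [-0.0018 -0.0003  0.    ]
time_s: 20.75
position: [619.7, -262.4, 158.3]
tool_rot: [2.075, 0.286, -2.075]
ft_force: [-0.4, 0.5, -3.4]
width: 14.5
[ 619.7 -262.4  158.3] [-0.4  0.5 -3.4] [-0.02  0.02 -0.02] 14.5 yaw -74.3 xax [-1.e-04  3.e-04 -1.e+00]
d [-0.   0.1  0.1] rot [-0.0018  0.      0.0003]
```

```bash
python3 -m jog '[[1.5,0,0,0,0,0,-1],[3,0,0,0,0,0,-1],[4,0,0,0,0,0,-1],[4,0,0,0,0,0,-1]]'; python3 -m jog '[[1.5,0,0,0,0,0,-1],[3,0,0,0,0,0,-1],[4,0,0,0,0,0,-1],[4,0,0,0,0,0,-1]]';python3 -m jog '[[1.5,0,0,0,0,0,-1],[3,0,0,0,0,0,-1],[4,0,0,0,0,0,-1],[4,0,0,0,0,0,-1]]'; python3 st.py
```

```text
time_s: 21.15
position: [619.7, -262.3, 154.0]
tool_rot: [2.075, 0.287, -2.076]
ft_force: [-0.5, 0.3, -3.4]
width: 14.6
time_s: 21.55
position: [619.5, -262.3, 149.6]
tool_rot: [2.074, 0.287, -2.076]
ft_force: [0.0, -0.1, -3.5]
width: 14.6
time_s: 21.95
position: [619.4, -262.2, 145.3]
tool_rot: [2.074, 0.287, -2.077]
ft_force: [0.9, 0.4, -4.0]
width: 14.6
[ 619.4 -262.2  145.3] [ 0.9  0.4 -4. ] [-0.   -0.06 -0.04] 14.6 yaw -74.3 xax [-1.4e-03  9.0e-04 -1.0e+00]
d [-0.   0.3 -0.2] rot [-0.0018  0.0011  0.0013]
```

Sliding freely over the studs, with the underside about 5 mm above the plate. Finish in small steps.

```bash
python3 -m jog '[[1,0,0,0,0,0,-1],[2,0,0,0,0,0,-1],[3,0,0,0,0,0,-1],[3,0,0,0,0,0,-1]]'; python3 -m jog '[[0.7,0,0,0,0,0,-1],[1.4,0,0,0,0,0,-1],[1.4,0,0,0,0,0,-1]]'; python3 -m jog '[[0.7,0,0,0,0,0,-1],[1.2,0,0,0,0,0,-1],[1.2,0,0,0,0,0,-1]]'
```

```text
time_s: 22.35
position: [619.3, -262.2, 142.0]
tool_rot: [2.074, 0.287, -2.077]
ft_force: [0.0, -0.3, -4.3]
width: 15.1
time_s: 22.65
position: [619.4, -262.2, 140.7]
tool_rot: [2.074, 0.287, -2.077]
ft_force: [-0.6, -0.8, -3.8]
width: 14.7
time_s: 22.95
position: [619.5, -262.2, 140.5]
tool_rot: [2.074, 0.287, -2.076]
ft_force: [-3.3, 1.3, 2.3]
width: 14.4
```

```bash
python3 -m jog '[[1,0,0,0,0,0,-1],[1.5,0,0,0,0,0,-1],[1.5,0,0,0,0,0,-1]]'; python3 st.py
```

```text
time_s: 23.25
position: [619.6, -262.1, 140.5]
tool_rot: [2.075, 0.286, -2.074]
ft_force: [-4.6, 3.3, 4.6]
width: 14.4
[ 619.6 -262.1  140.5] [-4.6  3.3  4.6] [ 0.16  0.61 -0.14] 14.4 yaw -74.29 xax [ 5.e-04 -0.e+00 -1.e+00]
d [ 0.   0.4 -0. ] rot [-0.0016 -0.0005 -0.0002]
```

Flush contact: z stops at 140.5, against 140.2 expected. Release, rise and move above the button.

```bash
python3 -m jog '[[0,0,0,0,0,0,0],[0,0,0,0,0,0,0],[0,0,0,0,0,0,0],[0,0,0,0,0,0,0],[-20,0,0,0,0,0,0],[-60,0,0,0,0,0,0],[-110,0,0,0,0,0,0],[-110,10,45,0,0,0,-1],[-110,20,90,0,0,0,-1],[-110,30,135,0,0,0,-1],[-110,41,186,0,0,0,-1],[-110,41,186,0,0,0,-1]]'; python3 -m jog '[[20,0,0,0,0,0,-1],[40,0,0,0,0,0,-1],[40,0,0,0,0,0,-1]]'
python3 - <<'E'
from h import *
s=robot.state();a,p=snap('wrist','t.png');b,q=snap('side','t2.png');c,r=snap('scene','t3.png');P=s['position'];print(P,s['ft_force'],s['width'])
for im,pp,n in((a,p,'w'),(b,q,'side'),(c,r,'scene')):
    H=cv2.cvtColor(im,cv2.COLOR_BGR2HSV);h=H[...,0].astype(int)
    for B in blobs((h>50)&(h<85)&(H[...,1]>90)&(H[...,2]>30),25):
        X=onz(pp,[B[0]],127)[0]
        if np.hypot(X[0]-453,X[1]+352)<25: print(n,B,X.round(1),tooldelta(X-P).round(1))
E
```

```text
time_s: 24.45
position: [447.4, -354.7, 251.1]
tool_rot: [2.077, 0.278, -2.078]
ft_force: [0.3, -0.0, -0.4]
width: -0.2
time_s: 24.75
position: [446.7, -354.0, 207.7]
tool_rot: [2.075, 0.283, -2.083]
ft_force: [0.4, -0.2, 0.4]
width: -0.0
[ 446.71104948 -353.97477137  207.66141188] [ 0.37045225 -0.22069125  0.43805185] -0.004006511686730694
w ([281.0, 207.3], [266, 192, 31, 32, 765]) [ 451.6 -354.5  127. ] [80.7  1.6 -4.6]
side ([287.4, 303.0], [281, 298, 13, 11, 106]) [ 452.6 -353.6  127. ] [80.7  1.  -5.8]
scene ([111.3, 229.4], [105, 224, 13, 12, 104]) [ 451.3 -354.9  127. ] [80.7  1.9 -4.3]
```

```bash
python3 -m jog '[[30,1.5,-6,0,0,0,-1],[60,1.5,-6,0,0,0,-1],[76,1.5,-6,0,0,0,-1],[80,1.5,-6,0,0,0,-1],[80,1.5,-6,0,0,0,-1]]' ; python3 -m jog '[[2,0,0,0,0,0,-1],[4,0,0,0,0,0,-1],[6,0,0,0,0,0,-1],[8,0,0,0,0,0,-1],[8,0,0,0,0,0,-1]]'; python3 -m jog '[[1.5,0,0,0,0,0,-1],[3,0,0,0,0,0,-1],[4,0,0,0,0,0,-1],[4,0,0,0,0,0,-1]]'
```

```text
time_s: 25.4
position: [454.3, -354.8, 132.5]
tool_rot: [2.077, 0.278, -2.076]
ft_force: [-0.5, 0.4, 0.6]
width: 0.1
time_s: 25.9
position: [454.2, -354.7, 124.3]
tool_rot: [2.077, 0.279, -2.077]
ft_force: [-0.4, 0.2, 0.4]
width: -0.0
time_s: 26.3
position: [454.2, -354.7, 120.3]
tool_rot: [2.077, 0.279, -2.077]
ft_force: [-0.7, 0.8, 1.4]
width: 0.0
```

```bash
python3 -m jog '[[1,0,0,0,0,0,-1],[2,0,0,0,0,0,-1],[3,0,0,0,0,0,-1],[3,0,0,0,0,0,-1]]' ; python3 -m jog '[[1,0,0,0,0,0,-1],[2,0,0,0,0,0,-1],[3,0,0,0,0,0,-1],[3,0,0,0,0,0,-1]]'
```

```text
time_s: 26.7
position: [454.2, -354.7, 117.5]
tool_rot: [2.077, 0.278, -2.076]
ft_force: [-1.1, 0.9, 2.1]
width: -0.0
time_s: 27.1
position: [454.3, -354.8, 114.6]
tool_rot: [2.077, 0.278, -2.076]
ft_force: [-0.8, 0.9, 4.7]
width: 0.1
```

```bash
python3 -m jog '[[1,0,0,0,0,0,-1],[2,0,0,0,0,0,-1],[2,0,0,0,0,0,-1]]'
```

```text
time_s: 27.4
position: [454.3, -354.8, 114.2]
tool_rot: [2.077, 0.277, -2.075]
ft_force: [-3.7, 3.2, 10.2]
width: 0.1
```

The force jumps to 10 N and travel stops, so the button has bottomed out. I'll press slightly more to be sure, then retract and look.

```bash
python3 -m jog '[[1.5,0,0,0,0,0,-1],[1.5,0,0,0,0,0,-1],[1.5,0,0,0,0,0,-1]]'; python3 -m jog '[[-10,0,0,0,0,0,-1],[-40,0,0,0,0,0,-1],[-90,0,0,0,0,0,-1],[-130,0,0,0,0,0,-1],[-130,0,0,0,0,0,-1],[-130,0,0,0,0,0,-1]]'
python3 - <<'E'
from h import *
a,p=snap('scene','z1.png');b,q=snap('side','z2.png');w,_=snap('wrist','z3.png')
W=np.zeros((600,800,3),np.uint8)
W[:300,:400]=cv2.resize(a[170:350,80:320],(400,300));W[:300,400:]=cv2.resize(b[190:340,230:430],(400,300))
W[300:,:400]=cv2.resize(a[90:270,260:500],(400,300));W[300:,400:]=cv2.resize(w,(400,300))
cv2.imwrite('pics/z.png',np.clip(W*1.3,0,255).astype(np.uint8))
E
```

```text
time_s: 27.7
position: [454.3, -354.8, 114.2]
tool_rot: [2.077, 0.277, -2.074]
ft_force: [-4.2, 3.6, 9.5]
width: 0.2
time_s: 28.3
position: [454.5, -354.7, 245.1]
tool_rot: [2.078, 0.274, -2.072]
ft_force: [0.5, -0.1, -1.1]
width: -0.1
```

View pics/z.png

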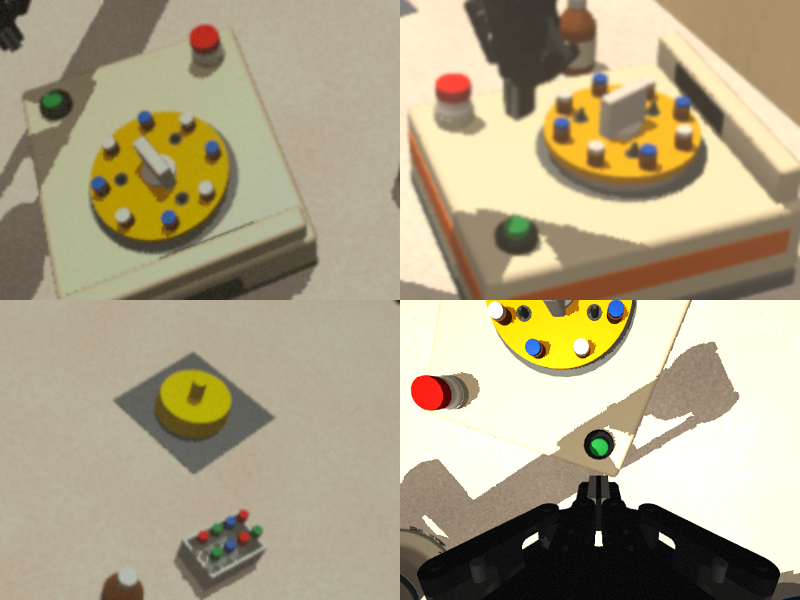

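The carousel lies flat with all three studs showing through it. The cover is on the mat, the button is up again, and the bystanders are standing. Handing in.

```bash
python3 -c "
from rig import robot
print(robot.finish_job())"
```

```text
the job is handed in; nothing more can be done
None
```

I finished the job and handed it in at about 28 s; no verdict was reported.

- **Cover:** I set it down gently, with contact at about 5 N and at the height I expected. The last picture shows it right way up and wholly on the mat.
- **Carousel:** I turned it -25° and slid it over the studs without resistance until it stopped on the plate. The stop came within about 0.3 mm of the computed height. The last picture shows it lying flat with all three studs in their holes.
- **Button:** I pressed it only after that. The press took about 6 mm of travel and stopped hard at about 10 N. The button is up again.
- **Bystanders:** The jar, the bottle and the rack are standing and look unmoved. The gripper is clear of everything, about 130 mm above the button.

**What disagreed:**
- **Fingertips and first grasp:** The real fingertips sit about 28 mm farther back than the stated tool frame puts them. My first try at the knob therefore closed on air just above it and moved nothing. I measured the offset and allowed for it in every later move.
- **Cameras:** The views differed by 3 to 6 mm in places. I therefore checked the holes against the studs with the wrist camera at matching distances, and confirmed it with the carousel in the gripper. In that last check only one of the three holes could be measured, because the fingers hid the other two.

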